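# Cap a cooling fan's spindle

### The arm

A 6-joint arm with a two-finger parallel gripper is mounted at the origin on the work surface. World frame = base frame: x ahead of the robot, y to its left, z up, the work surface at z = 0. Lengths are in m, angles in rad, forces in N, time in s.
With the tool pointing down it reaches from about 0.3 to 0.875 m from the base axis. Payload 6.4 kg.
Tool frame: the origin (TCP) lies at the very end of the fingers, on their centre line; the grasp point (between the pads) lies 19 mm behind it (ctrl.tcp_to_grasp is the distance from the TCP to the grasp point, in m); z points along the fingers, y is the direction in which the jaws open and shut (so a half turn about z gives the same grasp; the last joint's range is limited). The gripper opens to 85 mm and grips with 20 to 120 N. Pads are 22 mm wide; open, the fingers measure 114 mm over their backs; the gripper's body (76 mm by 85 mm) begins 54 mm behind the grasp point. The pads swing forward as they close: fully open they stand 13 mm farther back than shut.
Start: joints at [-1.375, 0.181, 1.607, -0, 1.354, -0.206], TCP at [0.225, -0.529, 0.231] pointing down, gripper open.
Joint ranges: [-2.99, 2.99], [-0.89, 2.07], [0.3, 2.58], [-1.14, 4.28], [0, 2.63], [-3.12, 3.12]. Speed limits (rad/s): [2.57, 2.57, 3.01, 3.14, 3.14, 3.14].

### API

Orientations are given as a unit quaternion [w, x, y, z].
In Python, from bench import ctrl gives the robot as it stands. The module is installed in compiled form; this text tells all that it offers.
- The arm moves only by the tool drive_tool, never from a script. Its argument "deltas" is a list of rows, each an object with "slide": the shift along the tool's x, y, z as a fraction of full scale, a list of three; "delta_rot": the turn, a rotation vector about the tool's x, y, z as a fraction of full scale, a list of three; "hand": the opening, from 0 (shut) to 1 (fully open). In form: [{"slide": [tx, ty, tz], "delta_rot": [wx, wy, wz], "hand": hand}, ...]. A call has exactly 5 rows; each row shifts and turns the commanded pose from where the row before left it, along the tool's axes as they then stand; what a row does not reach is not made up. Full scale, the value 1, is 50 mm for a shift and 180 degrees for a turn. A row lasts 1/8 s, in which the tool goes at most 62.5 mm and 10.7 degrees, less where a joint would pass 70% of its speed; a pose out of reach is approached as far as the arm can. A call with a number of a shift or a turn outside -1 to 1 is refused whole. A call with a gripper value outside its range is refused whole. The fingers move at their own pace and stop on an object; the grip force is fixed at half the most. Time passes only in rows, so rows that do not move let the fingers close, or fill a call up. It gives the time, the measured TCP pose, the force and the opening at its end, in the units of the state.
- ctrl.get_obs(): the state, without advancing time (a new reading comes with each control period).
- ctrl.camera(name): name is "scene" or "top"; returns a dict with "frame" (420x560x3 uint8, red, green, blue), "mtx" (3x3 intrinsics, pixels), "R" (3x3) and "t" (3): a world point X has camera coordinates R X + t. Camera axes: x right, y down, z forward; pixel columns grow to the right and rows downward; lengths in m; the calibration is good to about 2 mm. A picture is of the moment at which its call begins. There is no depth.
- ctrl.hand_in(): hands the job in, once; it reports no verdict.
The state is a dict: "time_s": time; "q": joint angles; "dq": joint speeds; "joint_efforts": joint torques, N m; "eef_pos": TCP position; "eef_rot": TCP orientation; "wrist_force": force on the tool from outside, world axes, zero at the start; "torque": the same for the moment, N m; "opening": opening from 0.0 (shut) to 1.0 (fully open).
Only numpy, scipy, OpenCV 4.12 (cv2) and the standard library are available. Lean on these libraries where they do the work, as an engineer would, in place of code of your own. Each camera call takes 0.05 s, during which the arm holds its last target.

### The job

Refit the loose rotor of the cooling fan: take the toothed axle cap from the parts dish, set it open end down over the plain upright shaft, and press it straight down until it bites against the rotor's hub and holds the spring washer under the rotor about half squashed. Never squash the washer flat, and leave the drive, the screwdriver and the jar where they are.

Things in the scene. Friction and masses are not known exactly. Their poses are not given: they have to be found in the camera images.
- cap: steel push-on axle cap, a cup 26 mm wide, 40 mm tall, about 50 g, standing open end down; origin: centre of its lower rim, z up. Bore 19 mm wide; four sprung teeth just inside the rim. Pushed down the shaft, they ride over its cone (to 6 N), grip once the rim is 10 mm below the tip, then drag at a steady 9 to 12 N, and hold as hard against coming off. Let go, it settles back about 0.6 mm.
- fan: black square fan frame, 160 x 160 mm and 26 mm high, fixed to the desk, lying flat; origin at the centre of its underside, z up. From its middle stands a plain steel shaft 10 mm in diameter, whose tip (a cone 4 mm high, 5 mm wide at its end) is 57 mm above the desk.
- shaft_tip (a point): centre of the upper end of the fan's shaft, 57 mm above the desk; z up along the shaft
- rotor (a joint): how far the rotor is pushed down against its spring washer, m: 0 free, 0.0058 washer flat; wanted 0.0015 to 0.005, best 0.003. Takes 1 N to start, then 1.5 N per mm. Grey hub 48 mm wide round the shaft, blades lower. Its flat top, free, is 12 to 23 mm below the shaft's tip, unknown: find it by feel, where the cap's rim meets it and the push rises above the teeth's steady drag.
- dish: shallow aluminium parts dish 130 x 130 mm, fixed; floor 4 mm and rim 10 mm above the desk; origin at the centre of its underside
- drive: bare hard drive lying flat, 100 x 70 x 10 mm, a bystander; origin at the centre of its underside
- driver: screwdriver lying on the desk, 160 mm long, a bystander; origin under its middle
- jar: small clear closed jar 48 mm in diameter and 60 mm high, a bystander; origin at the centre of its underside
Mind the look-alikes: they are no part of the job. Of the things shaped like the fan, the black one is meant. There is more than one size of the cap; the one meant has the size given above.

How it is judged:
On the way:
1. the cap is over the shaft's tip, before it loads the rotor (horizontal distance between cap and shaft_tip below 0.004 m and z of cap in the frame of shaft_tip below -0.0005 m and value of joint rotor below 0.001 m), for 0.05 s.
At the end, for the whole second after the job is handed in: The cap, let go, sits upright (within 0.12 rad) and centred (3 mm) on the shaft, its rim at least 12 mm below the shaft's tip, at rest, and holds the rotor pushed down by 1.5 to 5 mm (value of joint rotor between 0.0015 and 0.005 m and horizontal distance between cap and shaft_tip below 0.003 m and angle between cap's own z axis and vertical below 0.12 rad and z of cap in the frame of shaft_tip below -0.012 m and linear speed of cap below 0.01 m/s); the robot touches nothing.
It fails at once if the spring washer is squashed flat (rotor pushed down more than 5.8 mm, about 10 N on the hub) (value of joint rotor above 0.0058 m).
It fails at once if the drive is moved by more than 20 mm (distance of drive from where it was at the start of the episode above 0.02 m).
It fails at once if the screwdriver is moved by more than 20 mm (distance of driver from where it was at the start of the episode above 0.02 m).
It fails at once if the jar is moved by more than 20 mm (distance of jar from where it was at the start of the episode above 0.02 m).
It also fails if it takes over 51 s, if anything falls off the work surface, if the arm or the gripper's body presses on something with over 40 N, if the wrist force passes 120 N, or if a joint passes its speed limit or range.

## Working session

There is one attempt and no reset: what is moved stays moved. The work goes in short steps, Python scripts to look and compute and a tool call to move; the robot and the scene stay as the last step left them, time stands still between calls to the robot, and variables do not carry over. Pictures are saved under pics/ and viewed, and the job is handed in when it is done.

Besides the shell and the picture viewer there is one more tool, called as name([rows], argument=value, ...), one row to a line, values as JSON. drive_tool: Moves the arm, as the interface text tells. Its arguments: {"type":"object","properties":{"deltas":{"type":"array","items":{"type":"object","properties":{"slide":{"type":"array","items":{"type":"number"}},"delta_rot":{"type":"array","items":{"type":"number"}},"hand":{"type":"number"}}}}},"required":["deltas"]}

```bash
mkdir -p pics; cat > h.py <<'E'
import numpy as np, cv2, pickle
from bench import ctrl
def grab(n,f):
    c=ctrl.camera(n); pickle.dump(c,open(f'pics/{f}.pkl','wb'))
    cv2.imwrite(f'pics/{f}.png',c['frame'][:,:,::-1]); return c
def px2w(c,u,v,z):
    K,R,t=[np.array(c[k],float) for k in('mtx','R','t')]
    d=R.T@np.linalg.inv(K)@np.array([u,v,1.]); o=-R.T@t
    return o+d*(z-o[2])/d[2]
def w2px(c,X):
    K,R,t=[np.array(c[k],float) for k in('mtx','R','t')]
    p=K@(R@np.array(X,float)+t); return p[:2]/p[2]
def load(f): return pickle.load(open(f'pics/{f}.pkl','rb'))
E
python3 - <<'E'
from h import *
for n in('scene','top'):
    c=grab(n,n+'0'); print(n,c['mtx'],-c['R'].T@c['t'])
o=ctrl.get_obs(); print(o)
E
```

```text
scene [[503.75462152   0.         281.29646938]
 [  0.         503.75462152 221.46820261]
 [  0.           0.           1.        ]] [1.34681771 0.56954795 0.87668151]
top [[527.97087883   0.         279.56629067]
 [  0.         527.97087883 208.97475643]
 [  0.           0.           1.        ]] [ 0.39460487 -0.05114682  1.44071213]
{'time_s': 0.1, 'q': array([-1.37535410e+00,  1.81481515e-01,  1.60790741e+00, -7.51106197e-06,
        1.35378661e+00, -2.06303578e-01]), 'dq': array([-0.00011482, -0.00242818, -0.00352831, -0.00121555, -0.00168387,
       -0.0007809 ]), 'joint_efforts': array([ 1.09101416e-03, -4.45878518e+01, -3.52240062e+01, -3.15576935e-04,
        4.15230577e-03,  1.06231235e-05]), 'eef_pos': array([ 0.22475392, -0.5287187 ,  0.23046622]), 'eef_rot': array([-7.91453297e-04,  9.79892316e-01,  1.99525492e-01,  6.31306918e-07]), 'wrist_force': array([ 0.44801329, -0.11828305,  1.00439576]), 'torque': array([-0.00640738, -0.02020988,  0.00132542]), 'opening': 1.00304719124682}
```

View pics/scene0.png

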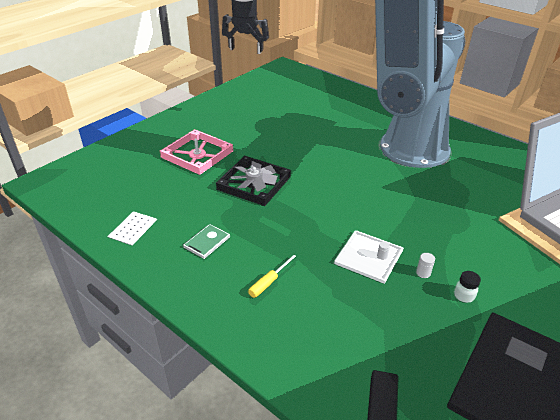

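View pics/top0.png

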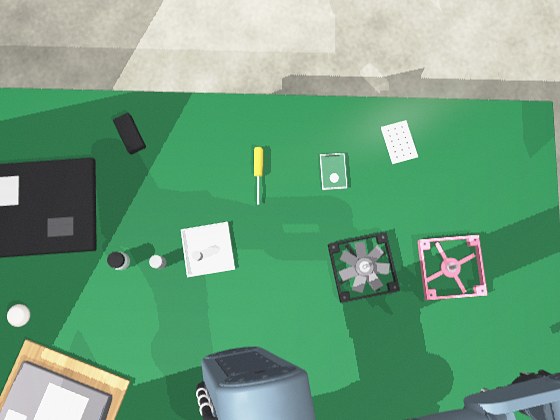

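```bash
python3 - <<'E'
from h import *
a=load('scene0')['frame'][215:305,325:485,::-1]; b=load('top0')['frame'][210:290,100:240,::-1]; c=load('top0')['frame'][225:310,325:405,::-1]; d=load('scene0')['frame'][145:215,210:300,::-1]
cv2.imwrite('pics/za.png',np.vstack([cv2.resize(a,(640,300),interpolation=2)[:, :],cv2.resize(b,(640,300),interpolation=2)]))
cv2.imwrite('pics/zb.png',np.hstack([cv2.resize(c,(400,425),interpolation=2),cv2.resize(d,(400,425),interpolation=2)]))
E
```

```text
(no output)
```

View pics/za.png

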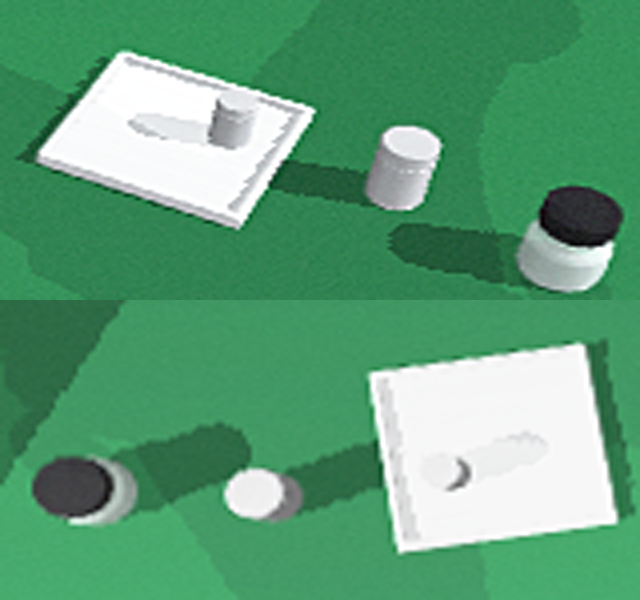

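View pics/zb.png

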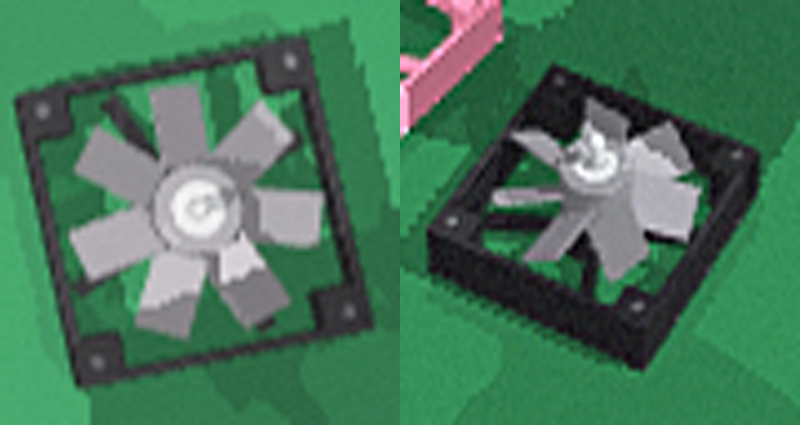

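```bash
python3 - <<'E'
from h import *
T=load('top0');S=load('scene0')
a=T['frame'][240:272,182:222,::-1]; b=S['frame'][235:267,365:405,::-1]; c=T['frame'][251:283,345:385,::-1]; d=S['frame'][155:187,235:275,::-1]
r=lambda x:cv2.resize(x,(400,300),interpolation=cv2.INTER_NEAREST)
def st(x):
    x=x.astype(float);return np.clip((x-60)*255/195,0,255).astype(np.uint8)
cv2.imwrite('pics/zc.png',np.vstack([np.hstack([r(a),r(b)]),np.hstack([r(c),r(d)])]))
print('cap',px2w(T,197.3,255.3,.044),px2w(S,384,245.6,.044))
print('tip',px2w(T,365,267,.057),px2w(S,255,167,.057))
# dish corners top
for u,v in [(181,229),(228,222),(234.5,268.5),(187.5,276)]: print(px2w(T,u,v,.01))
# fan corners: top crop scale .2
P=[px2w(T,325+x*.2,225+y*.2,.026) for x,y in[(15,100),(305,38),(372,325),(80,385)]];print(np.array(P),np.mean(P,0))
E
```

```text
cap [0.49951986 0.1832671  0.044     ] [0.5091008  0.19207764 0.044     ]
tip [ 0.48074212 -0.25805554  0.057     ] [ 0.4851733  -0.25284827  0.057     ]
[0.57260319 0.2376136  0.01      ]
[0.59556219 0.10984449 0.01      ]
[0.46941207 0.08647222 0.01      ]
[0.44562428 0.21231566 0.01      ]
[[ 0.53860819 -0.16340298  0.026     ]
 [ 0.57654801 -0.31886247  0.026     ]
 [ 0.42475785 -0.35361026  0.026     ]
 [ 0.38893672 -0.19979482  0.026     ]] [ 0.48221269 -0.25891763  0.026     ]
```

View pics/zc.png

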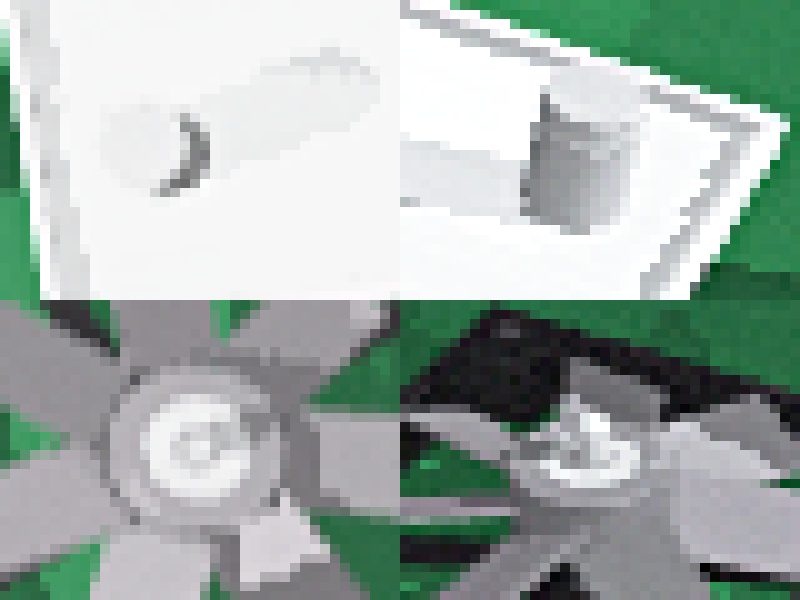

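```bash
python3 - <<'E'
from h import *
from scipy.optimize import least_squares as L
T=load('top0');S=load('scene0')
for n,t,s,z in[('cap',(196.2,255.3),(384.2,244.3),.044),('tip',(364.8,266.2),(252,164.6),.057)]:
    print(n,px2w(T,*t,z),px2w(S,*s,z))
    f=lambda X:np.r_[w2px(T,X)-t,w2px(S,X)-s]
    r=L(f,[.5,0,.05]);print(r.x,r.fun)
X=[.482,-.259,.057];print(w2px(S,X),w2px(S,[.482,-.259,.035]))
for z in(.044,.004): print(w2px(S,[.5,.185,z]),w2px(T,[.5,.185,z]))
E
```

```text
cap [0.49943569 0.18618299 0.044     ] [0.50484773 0.19000904 0.044     ]
[0.49967009 0.18737535 0.03871089] [-0.11359002  0.0579944  -0.11601036 -0.00535963]
tip [ 0.48280369 -0.25752962  0.057     ] [ 0.48202243 -0.2674793   0.057     ]
[ 0.48459818 -0.25955218  0.06112521] [ 1.01900062 -0.76490028  1.37895915  0.22577681]
[254.17480623 165.71207904] [254.34898999 172.03564451]
[383.48752914 242.33375673] [196.65742533 255.09973948]
[381.15418596 254.12958411] [199.07278223 256.28024254]
```

drive_tool([
  {"slide": [0, 0, 0], "delta_rot": [0, 0, -0.055], "hand": 1},
  {"slide": [0, 0, 0], "delta_rot": [0, 0, -0.055], "hand": 1},
  {"slide": [0, 0, 0], "delta_rot": [0, 0, -0.055], "hand": 1},
  {"slide": [0, 0, 0], "delta_rot": [0, 0, -0.055], "hand": 1},
  {"slide": [0, 0, 0], "delta_rot": [0, 0, -0.055], "hand": 1},
])

```text
time_s: 0.72
eef_pos: [0.2248, -0.5288, 0.2307]
eef_rot: [-0.001, 0.805, 0.594, 0.0]
wrist_force: [0.8, 0.4, -0.3]
opening: 0.998
```

drive_tool([
  {"slide": [0, 0, 0], "delta_rot": [0, 0, -0.055], "hand": 1},
  {"slide": [0, 0, 0], "delta_rot": [0, 0, -0.0421], "hand": 1},
  {"slide": [0, 0.5, 0], "delta_rot": [0, 0, 0], "hand": 1},
  {"slide": [0.8, 0.5, 0], "delta_rot": [0, 0, 0], "hand": 1},
  {"slide": [0.8, 0.5, 0], "delta_rot": [0, 0, 0], "hand": 1},
])

```text
time_s: 1.35
eef_pos: [0.3003, -0.448, 0.2305]
eef_rot: [-0.001, 0.707, 0.707, 0.0]
wrist_force: [0.4, 0.2, -0.3]
opening: 1.001
```

drive_tool([
  {"slide": [0.845, 0.267, 0], "delta_rot": [0, 0, 0], "hand": 1},
  {"slide": [0.845, 0.267, 0], "delta_rot": [0, 0, 0], "hand": 1},
  {"slide": [0.845, 0.267, 0], "delta_rot": [0, 0, 0], "hand": 1},
  {"slide": [0.845, 0.267, 0], "delta_rot": [0, 0, 0], "hand": 1},
  {"slide": [0.845, 0.267, 0], "delta_rot": [0, 0, 0], "hand": 1},
])

```text
time_s: 1.98
eef_pos: [0.3667, -0.2364, 0.231]
eef_rot: [-0.0, 0.707, 0.707, 0.0]
wrist_force: [0.6, -0.2, 0.5]
opening: 1.003
```

drive_tool([
  {"slide": [0.845, 0.267, 0], "delta_rot": [0, 0, 0], "hand": 1},
  {"slide": [0.845, 0.267, 0], "delta_rot": [0, 0, 0], "hand": 1},
  {"slide": [0.845, 0.267, 0], "delta_rot": [0, 0, 0], "hand": 1},
  {"slide": [0.845, 0.267, 0], "delta_rot": [0, 0, 0], "hand": 1},
  {"slide": [0.845, 0.267, 0], "delta_rot": [0, 0, 0], "hand": 1},
])

```text
time_s: 2.6
eef_pos: [0.4334, -0.0252, 0.2312]
eef_rot: [-0.0, 0.707, 0.707, -0.0]
wrist_force: [-0.5, 0.6, 0.5]
opening: 1.0
```

drive_tool([
  {"slide": [0.845, 0.267, 0.4], "delta_rot": [0, 0, 0], "hand": 1},
  {"slide": [0.845, 0.267, 0.4], "delta_rot": [0, 0, 0], "hand": 1},
  {"slide": [0.845, 0.267, 0.4], "delta_rot": [0, 0, 0], "hand": 1},
  {"slide": [0.845, 0.267, 0.4], "delta_rot": [0, 0, 0], "hand": 1},
  {"slide": [0, 0, 0], "delta_rot": [0, 0, 0], "hand": 1},
])

```text
time_s: 3.22
eef_pos: [0.4854, 0.1445, 0.149]
eef_rot: [-0.002, 0.706, 0.708, -0.001]
wrist_force: [0.2, 0.3, 0.4]
opening: 0.999
```

drive_tool([
  {"slide": [0.42, 0.146, 0.4], "delta_rot": [0, 0, 0], "hand": 1},
  {"slide": [0.41, 0.146, 0.4], "delta_rot": [0, 0, 0], "hand": 1},
  {"slide": [0, 0, 0.2], "delta_rot": [0, 0, 0], "hand": 1},
  {"slide": [0, 0, 0], "delta_rot": [0, 0, 0], "hand": 1},
  {"slide": [0, 0, 0], "delta_rot": [0, 0, 0], "hand": 1},
])

```text
time_s: 3.85
eef_pos: [0.5018, 0.183, 0.1021]
eef_rot: [0.0, 0.707, 0.707, 0.0]
wrist_force: [-0.7, -0.3, 0.2]
opening: 0.999
```

```bash
python3 - <<'E'
from h import *
for n in('scene','top'): grab(n,n+'1')
T=load('top1');S=load('scene1')
a=T['frame'][215:295,140:240,::-1]; b=S['frame'][180:280,320:445,::-1]
r=lambda x:cv2.resize(x,(400,320),interpolation=2)
cv2.imwrite('pics/zd.png',np.hstack([r(a),r(b)]))
p=ctrl.get_obs()['eef_pos'];print(p,w2px(T,p),w2px(S,p))
E
```

```text
[0.50195726 0.18322567 0.1022469 ] [193.62658332 252.5063132 ] [385.97884308 224.3106277 ]
```

View pics/zd.png

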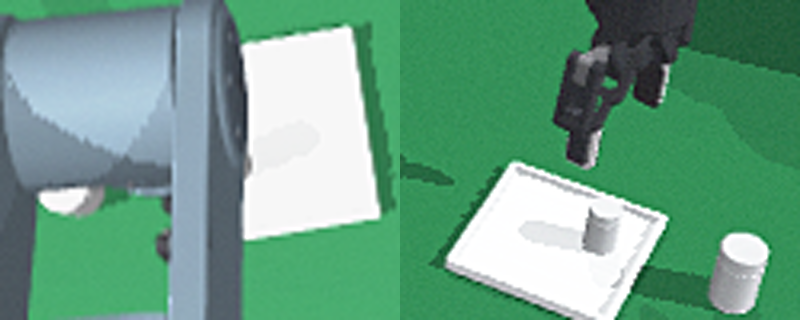

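drive_tool([
  {"slide": [0.055, -0.035, 0.4], "delta_rot": [0, 0, 0], "hand": 1},
  {"slide": [0, 0, 0.4], "delta_rot": [0, 0, 0], "hand": 1},
  {"slide": [0, 0, 0.4], "delta_rot": [0, 0, 0], "hand": 1},
  {"slide": [0, 0, 0.4], "delta_rot": [0, 0, 0], "hand": 1},
  {"slide": [0, 0, 0], "delta_rot": [0, 0, 0], "hand": 1},
])

```text
time_s: 4.58
eef_pos: [0.4986, 0.1861, 0.0205]
eef_rot: [-0.001, 0.707, 0.707, -0.001]
wrist_force: [-0.3, 0.0, 0.1]
opening: 0.997
```

```bash
python3 - <<'E'
from h import *
S=grab('scene','scene2')
b=S['frame'][195:270,335:435,::-1]
cv2.imwrite('pics/ze.png',cv2.resize(b,(800,600),interpolation=2))
p=ctrl.get_obs()['eef_pos'];print(p)
E
```

```text
[0.49950201 0.18630092 0.02145318]
```

View pics/ze.png

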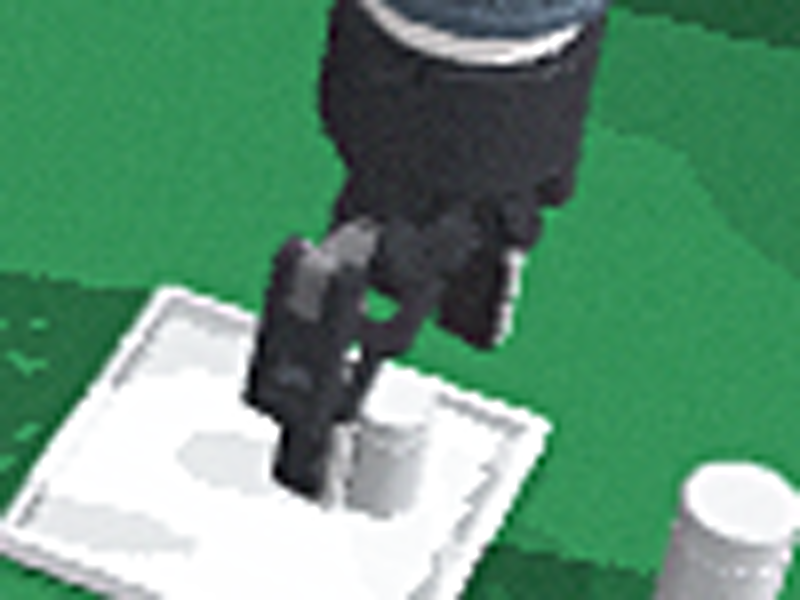

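drive_tool([
  {"slide": [0, 0, 0.1], "delta_rot": [0, 0, 0], "hand": 1},
  {"slide": [0, 0, 0], "delta_rot": [0, 0, 0], "hand": 0.6},
  {"slide": [0, 0, 0], "delta_rot": [0, 0, 0], "hand": 0.45},
  {"slide": [0, 0, 0], "delta_rot": [0, 0, 0], "hand": 0.38},
  {"slide": [0, 0, 0], "delta_rot": [0, 0, 0], "hand": 0.3},
])

```text
time_s: 5.25
eef_pos: [0.4999, 0.1866, 0.0166]
eef_rot: [0.0, 0.707, 0.707, 0.0]
wrist_force: [0.6, 0.5, 1.4]
opening: 0.303
```

drive_tool([
  {"slide": [0, 0, 0], "delta_rot": [0, 0, 0], "hand": 0.2},
  {"slide": [0, 0, 0], "delta_rot": [0, 0, 0], "hand": 0},
  {"slide": [0, 0, 0], "delta_rot": [0, 0, 0], "hand": 0},
  {"slide": [0, 0, 0], "delta_rot": [0, 0, 0], "hand": 0},
  {"slide": [0, 0, 0], "delta_rot": [0, 0, 0], "hand": 0},
])

```text
time_s: 5.88
eef_pos: [0.5, 0.1866, 0.0168]
eef_rot: [0.0, 0.707, 0.707, 0.0]
wrist_force: [-0.7, -0.3, 6.0]
opening: 0.288
```

```bash
python3 - <<'E'
from h import *
S=grab('scene','scene3')
b=S['frame'][195:270,335:435,::-1]
cv2.imwrite('pics/zf.png',cv2.resize(b,(800,600),interpolation=2))
o=ctrl.get_obs();print(o['eef_pos'],o['wrist_force'],o['opening'])
E
```

```text
[0.49991165 0.18660807 0.01680203] [-2.10975107 -0.11880372  5.51111629] 0.2858386031593438
```

View pics/zf.png

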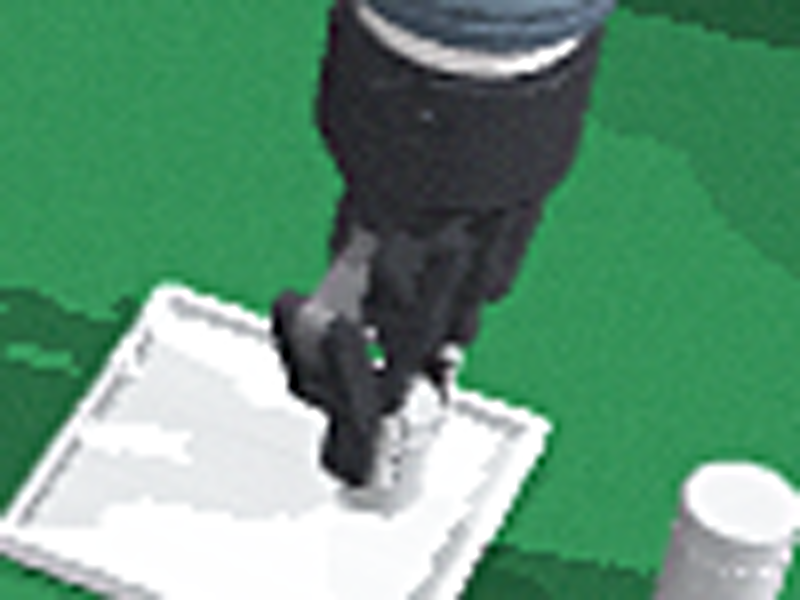

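drive_tool([
  {"slide": [0, 0, -0.2], "delta_rot": [0, 0, 0], "hand": 0},
  {"slide": [0, 0, -0.5], "delta_rot": [0, 0, 0], "hand": 0},
  {"slide": [0, 0, -0.6], "delta_rot": [0, 0, 0], "hand": 0},
  {"slide": [0, 0, -0.6], "delta_rot": [0, 0, 0], "hand": 0},
  {"slide": [0, 0, -0.6], "delta_rot": [0, 0, 0], "hand": 0},
])

```text
time_s: 6.55
eef_pos: [0.4994, 0.1865, 0.1426]
eef_rot: [0.0, 0.707, 0.707, 0.0]
wrist_force: [-1.3, 0.4, -0.0]
opening: 0.285
```

drive_tool([
  {"slide": [-0.3, 0, 0], "delta_rot": [0, 0, 0], "hand": 0},
  {"slide": [-0.6, 0, 0], "delta_rot": [0, 0, 0], "hand": 0},
  {"slide": [-0.7, 0, 0], "delta_rot": [0, 0, 0], "hand": 0},
  {"slide": [-0.7, 0, 0], "delta_rot": [0, 0, 0], "hand": 0},
  {"slide": [-0.7, 0, 0], "delta_rot": [0, 0, 0], "hand": 0},
])

```text
time_s: 7.18
eef_pos: [0.4984, 0.0349, 0.1399]
eef_rot: [-0.001, 0.707, 0.707, -0.001]
wrist_force: [0.5, 0.2, -0.8]
opening: 0.286
```

drive_tool([
  {"slide": [-0.7, -0.06, 0], "delta_rot": [0, 0, 0], "hand": 0},
  {"slide": [-0.7, -0.06, 0], "delta_rot": [0, 0, 0], "hand": 0},
  {"slide": [-0.7, -0.06, 0], "delta_rot": [0, 0, 0], "hand": 0},
  {"slide": [-0.7, -0.06, 0], "delta_rot": [0, 0, 0], "hand": 0},
  {"slide": [-0.7, -0.06, 0], "delta_rot": [0, 0, 0], "hand": 0},
])

```text
time_s: 7.8
eef_pos: [0.4832, -0.1398, 0.1399]
eef_rot: [-0.001, 0.707, 0.707, -0.0]
wrist_force: [-0.1, 0.3, -1.0]
opening: 0.284
```

drive_tool([
  {"slide": [-0.7, -0.06, 0], "delta_rot": [0, 0, 0], "hand": 0},
  {"slide": [-0.7, 0, 0], "delta_rot": [0, 0, 0], "hand": 0},
  {"slide": [-0.5, 0, 0], "delta_rot": [0, 0, 0], "hand": 0},
  {"slide": [-0.2, 0, 0], "delta_rot": [0, 0, 0], "hand": 0},
  {"slide": [0, 0, 0], "delta_rot": [0, 0, 0], "hand": 0},
])

```text
time_s: 8.43
eef_pos: [0.4809, -0.2435, 0.1404]
eef_rot: [-0.001, 0.708, 0.707, -0.0]
wrist_force: [0.2, 0.8, -0.3]
opening: 0.283
```

drive_tool([
  {"slide": [-0.2, 0.02, 0], "delta_rot": [0, 0, 0], "hand": 0},
  {"slide": [-0.1, 0, 0.3], "delta_rot": [0, 0, 0], "hand": 0},
  {"slide": [0, 0, 0.4], "delta_rot": [0, 0, 0], "hand": 0},
  {"slide": [0, 0, 0.4], "delta_rot": [0, 0, 0], "hand": 0},
  {"slide": [0, 0, 0], "delta_rot": [0, 0, 0], "hand": 0},
])

```text
time_s: 9.05
eef_pos: [0.4812, -0.257, 0.0838]
eef_rot: [-0.002, 0.707, 0.707, -0.0]
wrist_force: [-1.3, 1.2, 0.5]
opening: 0.282
```

```bash
cat > look.py <<'E'
from h import *
import sys
k=sys.argv[1]
S=grab('scene','scene'+k);T=grab('top','top'+k)
a=S['frame'][135:210,215:290,::-1];b=T['frame'][222:312,320:410,::-1]
cv2.imwrite(f'pics/z{k}.png',np.hstack([cv2.resize(a,(400,400),interpolation=2),cv2.resize(b,(400,400),interpolation=2)]))
o=ctrl.get_obs();print(o['eef_pos'],o['wrist_force'],o['opening'])
E
python3 look.py 10
```

```text
[ 0.48262426 -0.25821941  0.0860665 ] [7.55543544e-01 1.34190698e-01 4.36910375e-04] 0.2856676189649242
```

View pics/z10.png

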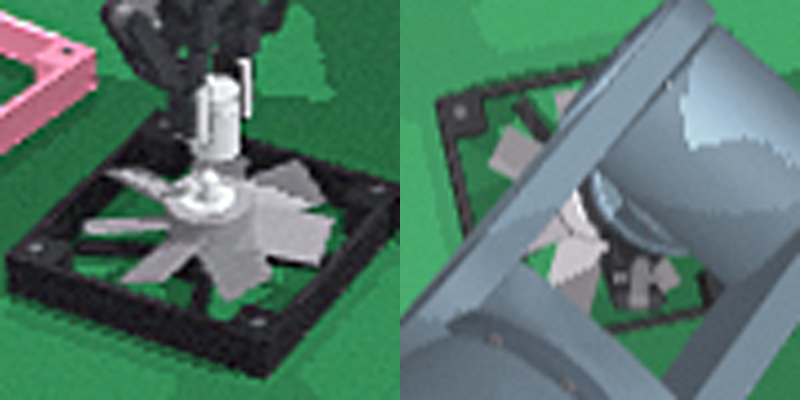

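```bash
python3 - <<'E'
from h import *
S=load('scene10');S0=load('scene0');T=load('top0')
def g(S):
    x=S['frame'][140:180,238:276,::-1]; return cv2.resize(x,(399,420),interpolation=cv2.INTER_NEAREST)
cv2.imwrite('pics/zg.png',np.hstack([g(S0),g(S)]))
print(S['R'][0])
for X in([.4826,-.2582,.0733],[.4826,-.2582,.1133],[.4826,-.2582,.057],[.4826,-.2582,.04]): print(w2px(S,X),(w2px(S,X)+.5-[238,140])*10.5)
E
```

```text
[-0.64994968  0.75987846  0.01225327]
[254.10624628 161.13891011] [174.36558591 227.20855613]
[253.776578   149.13187738] [170.90406903 101.13471254]
[254.23715942 165.90697082] [175.74017388 277.27319362]
[254.37165042 170.80534297] [177.15232943 328.70610114]
```

View pics/zg.png

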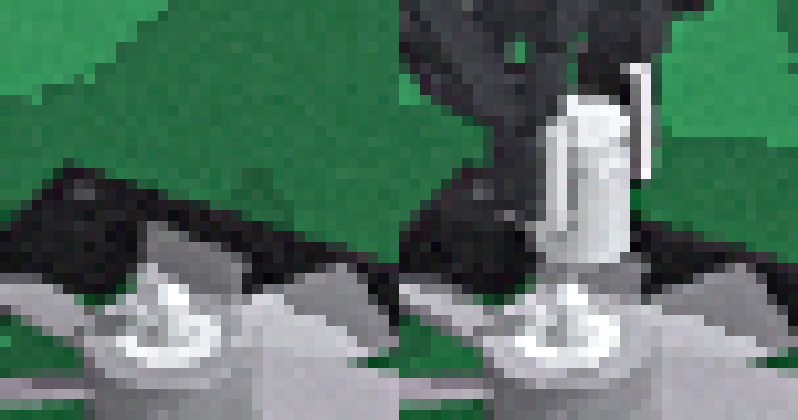

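```bash
cat > ov.py <<'E'
from h import *
def circ(S,x,y,z,r,img,col,u0,v0,k):
    a=np.linspace(0,2*np.pi,60)
    P=np.array([(w2px(S,[x+r*np.cos(t),y+r*np.sin(t),z])+.5-[u0,v0])*k for t in a])
    cv2.polylines(img,[np.round(P*8).astype(np.int32)],True,col,1,cv2.LINE_AA,3)
def crop(S,u0,v0,w,h,k):
    x=S['frame'][v0:v0+h,u0:u0+w,::-1]; return cv2.resize(x,(w*k,h*k),interpolation=cv2.INTER_CUBIC)
E
python3 - <<'E'
from ov import *
S0=load('scene0');T0=load('top0');S=load('scene10')
A=crop(S0,235,140,40,45,10);A1=A.copy()
def fan(c,img,x,y,u0,v0,k):
    for r,z in((.0025,.057),(.005,.053),(.005,.042),(.024,.042)): circ(c,x,y,z,r,img,(0,0,255),u0,v0,k)
    for sx in(0,):pass
fan(S0,A1,.482,-.2585,235,140,10)
B=crop(T0,345,246,40,45,10);B1=B.copy();fan(T0,B1,.482,-.2585,345,246,10)
cv2.imwrite('pics/zh.png',np.hstack([A,A1]));cv2.imwrite('pics/zi.png',np.hstack([B,B1]))
E
```

```text
(no output)
```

View pics/zh.png

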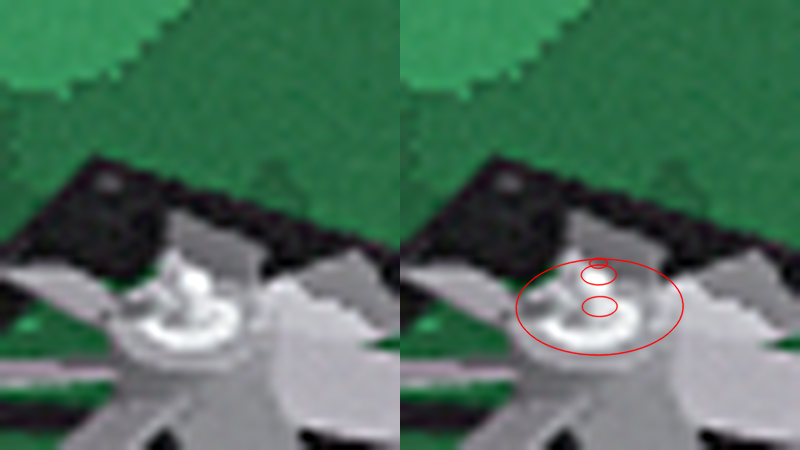

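View pics/zi.png

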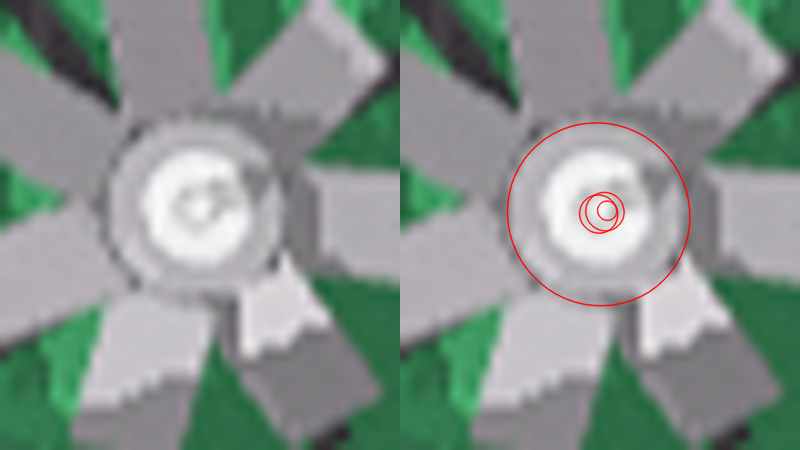

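```bash
python3 - <<'E'
from ov import *
S=load('scene10')
A=crop(S,235,140,40,45,10);A1=A.copy()
for z in(.0733,.1133): circ(S,.4826,-.2582,z,.013,A1,(0,0,255),235,140,10)
# pads at y +-.011
for sx in(-.013,.013):
  for y in(-.011,.011):
    p=[(w2px(S,[.4826+sx,-.2582+y,z])+.5-[235,140])*10 for z in(.086,.110)]
    cv2.line(A1,tuple(int(q) for q in p[0]),tuple(int(q) for q in p[1]),(255,0,0) if y>0 else (0,255,255),1)
cv2.imwrite('pics/zj.png',np.hstack([A,A1]))
E
```

```text
(no output)
```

View pics/zj.png

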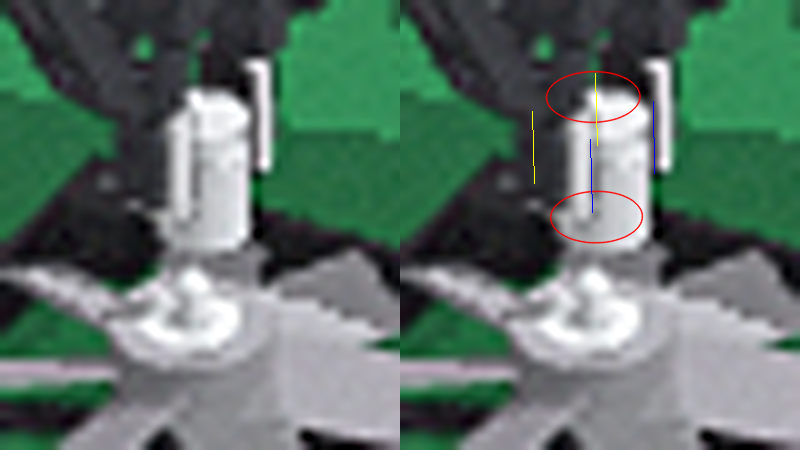

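```bash
python3 - <<'E'
from h import *
a=np.mean([load('scene0')['frame'],load('scene1')['frame'],load('scene2')['frame'],load('scene3')['frame']],0)
# lower part for sharpness
x=a[160:180,243:267]
x=np.clip((x-90)*1.6,0,255).astype(np.uint8)[:,:,::-1]
x=cv2.resize(x,(24*30,20*30),interpolation=cv2.INTER_NEAREST)
for i in range(0,24,5): cv2.putText(x,str(243+i),(i*30,10),0,.35,(0,0,255))
for i in range(0,20,5): cv2.putText(x,str(160+i),(0,i*30+18),0,.35,(0,0,255))
cv2.imwrite('pics/zk.png',x)
print(a[160:178,246:264].mean(2).astype(int))
E
```

```text
[[ 47  54  54  48  31  20  24  25  16  22  31  42  57  64  56  73  79  79]
 [ 45  57  45  29  27  73 163 143  54  19  19  20  17  30  41  53  53  55]
 [ 32  39  30  34  21  71 176 188 186 137  51  20  20  17  15  20  31  42]
 [ 25  34  37  32  24  87 190 176 179 183 190 188 140  53  20  20  27  26]
 [ 32  35  35  34  31  93 184 173 171 172 174 178 186 186 140  59  17  27]
 [ 29  26  38  32  44 133 200 168 168 168 171 173 175 181 189 141  10  21]
 [ 29  28  30  21  75 175 196 194 194 164 169 169 172 177 174  39  12  16]
 [ 17  18  23  49 102 174 178 238 254 215 165 169 169 176 170  33  45 125]
 [ 36  31  64 159 217 178 171 222 255 255 169 174 175 178 177 126 216 211]
 [111 122 212 186 196 232 179 176 222 223 194 171 174 177 189 200 199 194]
 [166 131 122 125 168 209 205 157 211 236 250 251 221 174 181 192 194 193]
 [155 123 123 155 205 189 136 159 210 226 225 250 249 169 180 184 174 194]
 [194 188 197 247 252 190 159 157 194 199 242 250 234 175 188 187 177 194]
 [154 189 177 196 252 253 252 227 230 245 251 251 203 176 182 180 163 180]
 [106 176 185 178 178 211 229 224 224 219 221 170 175 182 180 161 163 179]
 [ 86 105 174 189 184 181 177 177 175 176 178 181 184 182 142 146 162 179]
 [101  92  96 118 141 174 181 186 185 185 184 177 155 138 145 147 172 180]
 [145  97 102 101  98 102  99 111 113 118 128 137 143 145 147 145 171 178]]
```

View pics/zk.png

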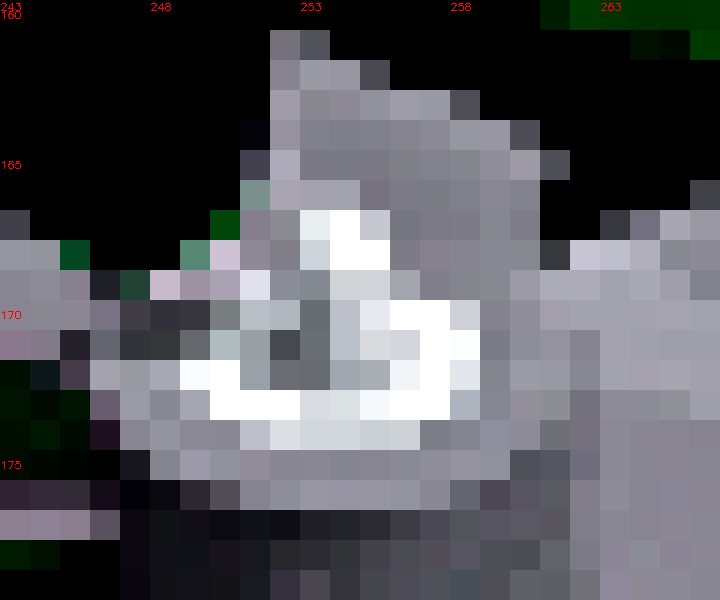

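drive_tool([
  {"slide": [-0.08, 0.045, 0], "delta_rot": [0, 0, 0], "hand": 0},
  {"slide": [0, 0, 0.16], "delta_rot": [0, 0, 0], "hand": 0},
  {"slide": [0, 0, 0], "delta_rot": [0, 0, 0], "hand": 0},
  {"slide": [0, 0, 0], "delta_rot": [0, 0, 0], "hand": 0},
  {"slide": [0, 0, 0], "delta_rot": [0, 0, 0], "hand": 0},
])

```text
time_s: 9.78
eef_pos: [0.4849, -0.2625, 0.0784]
eef_rot: [0.0, 0.707, 0.707, 0.0]
wrist_force: [-0.1, 0.3, -0.1]
opening: 0.287
```

```bash
python3 - <<'E'
from ov import *
o=ctrl.get_obs();p=o['eef_pos'];print(p,o['wrist_force'])
S=grab('scene','scene11');p=ctrl.get_obs()['eef_pos']
A=crop(S,235,140,40,45,10);A1=A.copy()
for z in(p[2]-.0128,p[2]+.0272): circ(S,p[0],p[1]+.0045,z,.013,A1,(0,0,255),235,140,10)
circ(S,.4845,-.257,.057,.0025,A1,(255,0,0),235,140,10)
circ(S,.4845,-.257,.053,.005,A1,(255,0,0),235,140,10)
cv2.imwrite('pics/zl.png',np.hstack([A,A1]))
E
```

```text
[ 0.4849429  -0.26246352  0.07840806] [-0.13894887  0.31351352 -0.13956612]
```

View pics/zl.png

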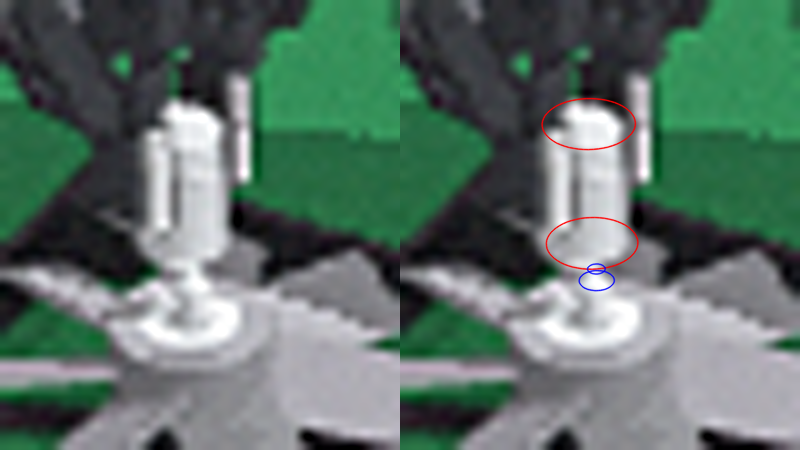

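drive_tool([
  {"slide": [0.02, 0, 0.1], "delta_rot": [0, 0, 0], "hand": 0},
  {"slide": [0, 0, 0.06], "delta_rot": [0, 0, 0], "hand": 0},
  {"slide": [0, 0, 0.06], "delta_rot": [0, 0, 0], "hand": 0},
  {"slide": [0, 0, 0], "delta_rot": [0, 0, 0], "hand": 0},
  {"slide": [0, 0, 0], "delta_rot": [0, 0, 0], "hand": 0},
])

```text
time_s: 10.45
eef_pos: [0.4849, -0.2615, 0.0673]
eef_rot: [-0.0, 0.707, 0.707, -0.0]
wrist_force: [-0.2, -0.1, -0.8]
opening: 0.287
```

drive_tool([
  {"slide": [0, 0, 0.02], "delta_rot": [0, 0, 0], "hand": 0},
  {"slide": [0, 0, 0.02], "delta_rot": [0, 0, 0], "hand": 0},
  {"slide": [0, 0, 0.02], "delta_rot": [0, 0, 0], "hand": 0},
  {"slide": [0, 0, 0], "delta_rot": [0, 0, 0], "hand": 0},
  {"slide": [0, 0, 0], "delta_rot": [0, 0, 0], "hand": 0},
])

```text
time_s: 11.08
eef_pos: [0.485, -0.2614, 0.0643]
eef_rot: [0.0, 0.707, 0.707, 0.0]
wrist_force: [-0.6, 1.0, -0.1]
opening: 0.286
```

```bash
python3 - <<'E'
from ov import *
o=ctrl.get_obs();p=o['eef_pos'];print(p,o['wrist_force'],o['torque'])
S=grab('scene','scene12')
A=crop(S,225,130,60,60,10)
cv2.imwrite('pics/zm.png',A)
E
```

```text
[ 0.48496952 -0.26141272  0.06428731] [-0.59088561  1.01704794 -0.13077266] [ 0.11430372 -0.04730304 -0.02234877]
```

View pics/zm.png

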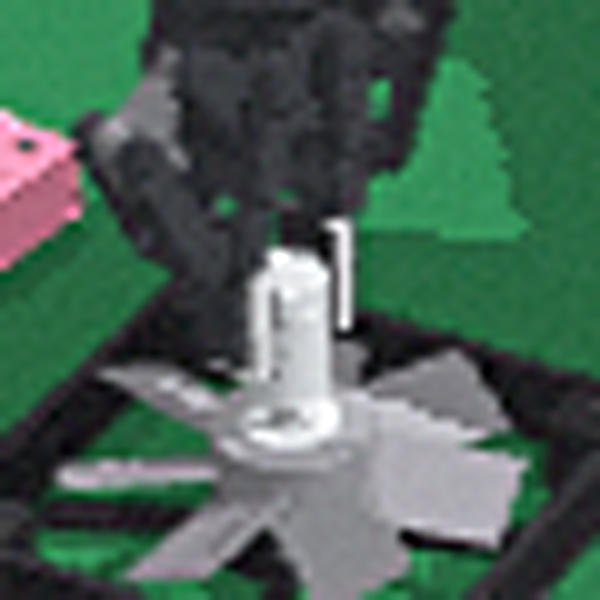

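drive_tool([
  {"slide": [0, 0, 0.02], "delta_rot": [0, 0, 0], "hand": 0},
  {"slide": [0, 0, 0.02], "delta_rot": [0, 0, 0], "hand": 0},
  {"slide": [0, 0, 0.02], "delta_rot": [0, 0, 0], "hand": 0},
  {"slide": [0, 0, 0], "delta_rot": [0, 0, 0], "hand": 0},
  {"slide": [0, 0, 0], "delta_rot": [0, 0, 0], "hand": 0},
])

```text
time_s: 11.75
eef_pos: [0.4844, -0.2611, 0.0608]
eef_rot: [-0.001, 0.707, 0.707, -0.0]
wrist_force: [-0.8, 1.0, -2.2]
opening: 0.29
```

drive_tool([
  {"slide": [0, 0, 0.02], "delta_rot": [0, 0, 0], "hand": 0},
  {"slide": [0, 0, 0.02], "delta_rot": [0, 0, 0], "hand": 0},
  {"slide": [0, 0, 0], "delta_rot": [0, 0, 0], "hand": 0},
  {"slide": [0, 0, 0], "delta_rot": [0, 0, 0], "hand": 0},
  {"slide": [0, 0, 0], "delta_rot": [0, 0, 0], "hand": 0},
])

```text
time_s: 12.38
eef_pos: [0.4849, -0.2615, 0.0599]
eef_rot: [-0.0, 0.707, 0.707, -0.0]
wrist_force: [-2.7, 2.0, 4.4]
opening: 0.285
```

drive_tool([
  {"slide": [0.014, -0.016, 0.02], "delta_rot": [0, 0, 0], "hand": 0},
  {"slide": [0, 0, 0], "delta_rot": [0, 0, 0], "hand": 0},
  {"slide": [0, 0, 0], "delta_rot": [0, 0, 0], "hand": 0},
  {"slide": [0, 0, 0], "delta_rot": [0, 0, 0], "hand": 0},
  {"slide": [0, 0, 0], "delta_rot": [0, 0, 0], "hand": 0},
])

```text
time_s: 13.0
eef_pos: [0.4849, -0.2615, 0.0597]
eef_rot: [0.001, 0.707, 0.707, 0.0]
wrist_force: [-2.0, 1.2, 8.5]
opening: 0.286
```

drive_tool([
  {"slide": [0, 0, 0.02], "delta_rot": [0, 0, 0], "hand": 0},
  {"slide": [0, 0, 0], "delta_rot": [0, 0, 0], "hand": 0},
  {"slide": [0, 0, 0], "delta_rot": [0, 0, 0], "hand": 0},
  {"slide": [0, 0, 0], "delta_rot": [0, 0, 0], "hand": 0},
  {"slide": [0, 0, 0], "delta_rot": [0, 0, 0], "hand": 0},
])

```text
time_s: 13.62
eef_pos: [0.4848, -0.2615, 0.0587]
eef_rot: [0.001, 0.707, 0.707, 0.0]
wrist_force: [-3.0, 1.5, 8.2]
opening: 0.289
```

drive_tool([
  {"slide": [0.01, -0.02, 0.02], "delta_rot": [0, 0, 0], "hand": 0},
  {"slide": [0, 0, 0], "delta_rot": [0, 0, 0], "hand": 0},
  {"slide": [0, 0, 0], "delta_rot": [0, 0, 0], "hand": 0},
  {"slide": [0, 0, 0], "delta_rot": [0, 0, 0], "hand": 0},
  {"slide": [0, 0, 0], "delta_rot": [0, 0, 0], "hand": 0},
])

```text
time_s: 14.25
eef_pos: [0.4847, -0.2614, 0.0581]
eef_rot: [0.002, 0.707, 0.707, 0.0]
wrist_force: [0.0, 2.5, 9.0]
opening: 0.286
```

```bash
python3 - <<'E'
from ov import *
F=[]
S=grab('scene','scene13')
for _ in range(4):
    o=ctrl.get_obs();F.append(np.r_[o['wrist_force'],o['eef_pos']*1000,o['torque']]); ctrl.camera('scene')
print(np.array(F).round(2))
cv2.imwrite('pics/zn.png',crop(S,225,130,60,60,10))
E
```

```text
[[-4.8000e-01  8.2000e-01  8.4200e+00  4.8473e+02 -2.6145e+02  5.8160e+01
   3.1000e-01  3.0000e-02  1.0000e-02]
 [-5.3000e-01  1.6200e+00  9.7500e+00  4.8471e+02 -2.6144e+02  5.8160e+01
   2.6000e-01  5.0000e-02  1.0000e-02]
 [-4.1000e-01  1.4700e+00  8.4100e+00  4.8471e+02 -2.6144e+02  5.8150e+01
   3.5000e-01  4.0000e-02 -2.0000e-02]
 [-2.1000e-01  2.0600e+00  8.7300e+00  4.8472e+02 -2.6143e+02  5.8160e+01
   3.3000e-01  3.0000e-02 -0.0000e+00]]
```

View pics/zn.png

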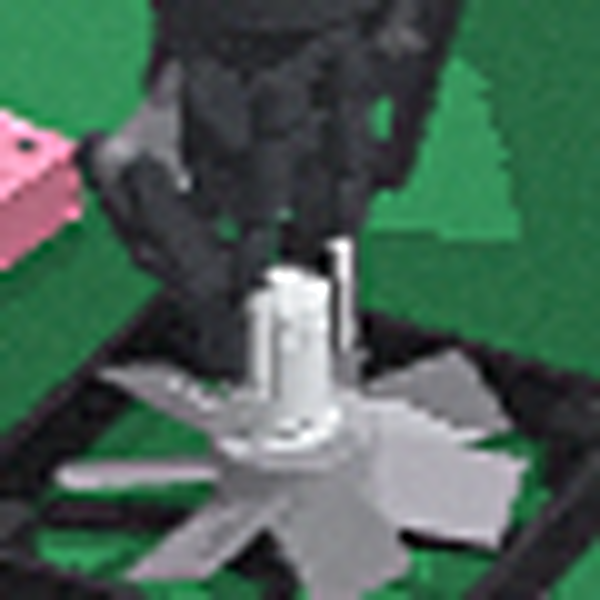

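```bash
cat > f.py <<'E'
from h import *
F=[]
for _ in range(4):
    ctrl.camera('scene'); o=ctrl.get_obs();F.append(np.r_[o['wrist_force'],o['eef_pos']*1000])
print(np.mean(F,0).round(2),np.array(F)[:,2].round(1),o['time_s'],o['opening'])
E
```

drive_tool([
  {"slide": [0.01, 0, 0.02], "delta_rot": [0, 0, 0], "hand": 0},
  {"slide": [0, 0, 0], "delta_rot": [0, 0, 0], "hand": 0},
  {"slide": [0, 0, 0], "delta_rot": [0, 0, 0], "hand": 0},
  {"slide": [0, 0, 0], "delta_rot": [0, 0, 0], "hand": 0},
  {"slide": [0, 0, 0], "delta_rot": [0, 0, 0], "hand": 0},
])

```text
time_s: 15.12
eef_pos: [0.4848, -0.2614, 0.0573]
eef_rot: [0.002, 0.707, 0.707, 0.0]
wrist_force: [-0.1, -0.8, 9.2]
opening: 0.286
```

```bash
python3 f.py
```

```text
[-4.5000e-01  1.7000e-01  9.1700e+00  4.8474e+02 -2.6136e+02  5.7290e+01] [9.3 9.  9.6 8.7] 15.325 0.2824619129468091
```

drive_tool([
  {"slide": [0, 0, 0.02], "delta_rot": [0, 0, 0], "hand": 0},
  {"slide": [0, 0, 0], "delta_rot": [0, 0, 0], "hand": 0},
  {"slide": [0, 0, 0], "delta_rot": [0, 0, 0], "hand": 0},
  {"slide": [0, 0, 0], "delta_rot": [0, 0, 0], "hand": 0},
  {"slide": [0, 0, 0], "delta_rot": [0, 0, 0], "hand": 0},
])

```text
time_s: 15.95
eef_pos: [0.4848, -0.2614, 0.0563]
eef_rot: [0.002, 0.707, 0.707, 0.0]
wrist_force: [-0.5, 0.8, 9.0]
opening: 0.288
```

```bash
python3 f.py
```

```text
[-1.0800e+00  3.2000e-01  8.8400e+00  4.8475e+02 -2.6135e+02  5.6300e+01] [8.6 8.8 9.  9. ] 16.15 0.28453741396868215
```

Drag is steady at about 9 N, so I'll keep going in 1 mm steps.

drive_tool([
  {"slide": [0, 0, 0.02], "delta_rot": [0, 0, 0], "hand": 0},
  {"slide": [0, 0, 0], "delta_rot": [0, 0, 0], "hand": 0},
  {"slide": [0, 0, 0], "delta_rot": [0, 0, 0], "hand": 0},
  {"slide": [0, 0, 0], "delta_rot": [0, 0, 0], "hand": 0},
  {"slide": [0, 0, 0], "delta_rot": [0, 0, 0], "hand": 0},
])

```text
time_s: 16.77
eef_pos: [0.4848, -0.2613, 0.0553]
eef_rot: [0.002, 0.707, 0.707, 0.0]
wrist_force: [-1.0, -0.3, 9.1]
opening: 0.285
```

```bash
python3 f.py
```

```text
[-7.3000e-01 -1.6000e-01  9.4600e+00  4.8476e+02 -2.6135e+02  5.5300e+01] [9.7 9.7 8.9 9.5] 16.975 0.28752940378812564
```

drive_tool([
  {"slide": [0, 0, 0.02], "delta_rot": [0, 0, 0], "hand": 0},
  {"slide": [0, 0, 0], "delta_rot": [0, 0, 0], "hand": 0},
  {"slide": [0, 0, 0], "delta_rot": [0, 0, 0], "hand": 0},
  {"slide": [0, 0, 0], "delta_rot": [0, 0, 0], "hand": 0},
  {"slide": [0, 0, 0], "delta_rot": [0, 0, 0], "hand": 0},
])

```text
time_s: 17.6
eef_pos: [0.4848, -0.2614, 0.0543]
eef_rot: [0.002, 0.707, 0.707, 0.0]
wrist_force: [-0.1, 0.1, 9.9]
opening: 0.282
```

```bash
python3 f.py
```

```text
[  -1.12    0.      9.43  484.74 -261.35   54.28] [ 8.8 10.1  9.3  9.5] 17.8 0.28639181345333875
```

drive_tool([
  {"slide": [0, 0, 0.02], "delta_rot": [0, 0, 0], "hand": 0},
  {"slide": [0, 0, 0], "delta_rot": [0, 0, 0], "hand": 0},
  {"slide": [0, 0, 0], "delta_rot": [0, 0, 0], "hand": 0},
  {"slide": [0, 0, 0], "delta_rot": [0, 0, 0], "hand": 0},
  {"slide": [0, 0, 0], "delta_rot": [0, 0, 0], "hand": 0},
])

```text
time_s: 18.42
eef_pos: [0.4848, -0.2614, 0.0533]
eef_rot: [0.002, 0.707, 0.707, 0.0]
wrist_force: [-0.8, -0.1, 8.9]
opening: 0.284
```

```bash
python3 f.py
```

```text
[-9.3000e-01  3.9000e-01  9.6700e+00  4.8476e+02 -2.6135e+02  5.3280e+01] [9.9 9.5 9.5 9.7] 18.625 0.288626599206906
```

drive_tool([
  {"slide": [0, 0, 0.02], "delta_rot": [0, 0, 0], "hand": 0},
  {"slide": [0, 0, 0], "delta_rot": [0, 0, 0], "hand": 0},
  {"slide": [0, 0, 0], "delta_rot": [0, 0, 0], "hand": 0},
  {"slide": [0, 0, 0], "delta_rot": [0, 0, 0], "hand": 0},
  {"slide": [0, 0, 0], "delta_rot": [0, 0, 0], "hand": 0},
])

```text
time_s: 19.25
eef_pos: [0.4848, -0.2614, 0.0524]
eef_rot: [0.002, 0.707, 0.707, 0.0]
wrist_force: [-1.3, 0.8, 10.4]
opening: 0.289
```

```bash
python3 f.py
```

```text
[-1.1800e+00  2.4000e-01  1.0130e+01  4.8477e+02 -2.6138e+02  5.2400e+01] [10.7  9.9  9.5 10.4] 19.45 0.2873524588456253
```

drive_tool([
  {"slide": [0, 0, 0.02], "delta_rot": [0, 0, 0], "hand": 0},
  {"slide": [0, 0, 0], "delta_rot": [0, 0, 0], "hand": 0},
  {"slide": [0, 0, 0], "delta_rot": [0, 0, 0], "hand": 0},
  {"slide": [0, 0, 0], "delta_rot": [0, 0, 0], "hand": 0},
  {"slide": [0, 0, 0], "delta_rot": [0, 0, 0], "hand": 0},
])

```text
time_s: 20.08
eef_pos: [0.4848, -0.2614, 0.0515]
eef_rot: [0.002, 0.707, 0.707, 0.0]
wrist_force: [-1.0, 0.6, 11.7]
opening: 0.285
```

```bash
python3 f.py
```

```text
[-1.4400e+00  3.8000e-01  1.1290e+01  4.8478e+02 -2.6140e+02  5.1540e+01] [11.2 11.4 11.  11.5] 20.275 0.28857183411880594
```

drive_tool([
  {"slide": [0, 0, 0.02], "delta_rot": [0, 0, 0], "hand": 0},
  {"slide": [0, 0, 0], "delta_rot": [0, 0, 0], "hand": 0},
  {"slide": [0, 0, 0], "delta_rot": [0, 0, 0], "hand": 0},
  {"slide": [0, 0, 0], "delta_rot": [0, 0, 0], "hand": 0},
  {"slide": [0, 0, 0], "delta_rot": [0, 0, 0], "hand": 0},
])

```text
time_s: 20.9
eef_pos: [0.4848, -0.2614, 0.0507]
eef_rot: [0.002, 0.707, 0.707, 0.0]
wrist_force: [-1.5, 1.0, 12.9]
opening: 0.286
```

```bash
python3 f.py
```

```text
[  -2.08    0.89   12.75  484.78 -261.41   50.68] [12.5 13.  12.9 12.7] 21.1 0.28864791809825147
```

drive_tool([
  {"slide": [0, 0, 0.02], "delta_rot": [0, 0, 0], "hand": 0},
  {"slide": [0, 0, 0], "delta_rot": [0, 0, 0], "hand": 0},
  {"slide": [0, 0, 0], "delta_rot": [0, 0, 0], "hand": 0},
  {"slide": [0, 0, 0], "delta_rot": [0, 0, 0], "hand": 0},
  {"slide": [0, 0, 0], "delta_rot": [0, 0, 0], "hand": 0},
])

```text
time_s: 21.72
eef_pos: [0.4848, -0.2614, 0.0498]
eef_rot: [0.002, 0.707, 0.707, 0.0]
wrist_force: [-2.2, 0.7, 13.9]
opening: 0.288
```

```bash
python3 f.py
```

```text
[  -2.35    1.4    13.77  484.81 -261.43   49.83] [13.3 14.6 13.6 13.6] 21.925 0.2898827646995117
```

drive_tool([
  {"slide": [0, 0, 0.015], "delta_rot": [0, 0, 0], "hand": 0},
  {"slide": [0, 0, 0.015], "delta_rot": [0, 0, 0], "hand": 0},
  {"slide": [0, 0, 0], "delta_rot": [0, 0, 0], "hand": 0},
  {"slide": [0, 0, 0], "delta_rot": [0, 0, 0], "hand": 0},
  {"slide": [0, 0, 0], "delta_rot": [0, 0, 0], "hand": 0},
])

```text
time_s: 22.55
eef_pos: [0.4848, -0.2614, 0.0485]
eef_rot: [0.002, 0.707, 0.707, 0.0]
wrist_force: [-3.9, 1.6, 15.6]
opening: 0.285
```

```bash
python3 f.py
```

```text
[  -3.11    1.99   15.64  484.82 -261.43   48.55] [15.1 15.8 15.6 16.1] 22.75 0.2844993232320214
```

drive_tool([
  {"slide": [0, 0, 0], "delta_rot": [0, 0, 0], "hand": 0.5},
  {"slide": [0, 0, 0], "delta_rot": [0, 0, 0], "hand": 0.7},
  {"slide": [0, 0, 0], "delta_rot": [0, 0, 0], "hand": 0.7},
  {"slide": [0, 0, 0], "delta_rot": [0, 0, 0], "hand": 0.7},
  {"slide": [0, 0, 0], "delta_rot": [0, 0, 0], "hand": 0.7},
])

```text
time_s: 23.38
eef_pos: [0.483, -0.2597, 0.0456]
eef_rot: [-0.0, 0.707, 0.707, -0.0]
wrist_force: [0.4, 0.1, -0.8]
opening: 0.7
```

```bash
python3 f.py;python3 - <<'E'
from ov import *
S=grab('scene','scene14')
cv2.imwrite('pics/zo.png',crop(S,225,130,60,60,10))
E
```

```text
[ 7.0000e-02  1.4000e-01  2.0000e-02  4.8306e+02 -2.5974e+02  4.5710e+01] [-0.4 -0.1 -0.4  1. ] 23.575 0.6994296212085879
```

View pics/zo.png

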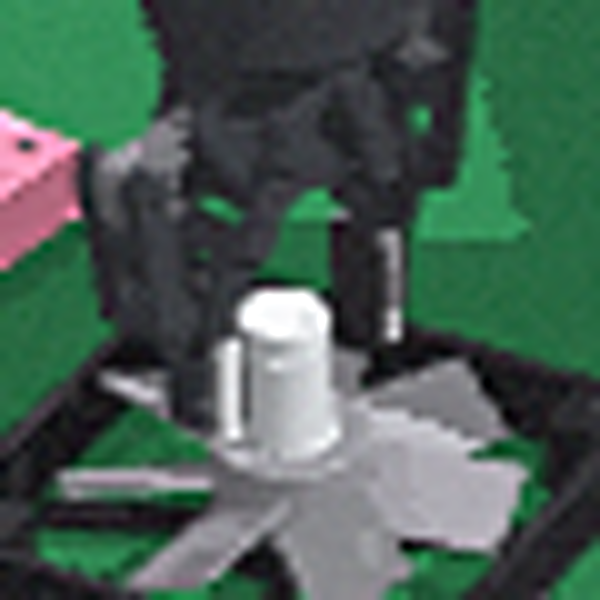

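drive_tool([
  {"slide": [0, 0, -0.1], "delta_rot": [0, 0, 0], "hand": 0.9},
  {"slide": [0, 0, -0.4], "delta_rot": [0, 0, 0], "hand": 1},
  {"slide": [0, 0, -0.6], "delta_rot": [0, 0, 0], "hand": 1},
  {"slide": [0, 0, -0.8], "delta_rot": [0, 0, 0], "hand": 1},
  {"slide": [0, 0, -0.8], "delta_rot": [0, 0, 0], "hand": 1},
])

```text
time_s: 24.25
eef_pos: [0.483, -0.2596, 0.1823]
eef_rot: [0.0, 0.707, 0.707, 0.0]
wrist_force: [-0.3, -0.3, 0.2]
opening: 1.002
```

drive_tool([
  {"slide": [0.8, -0.6, 0], "delta_rot": [0, 0, 0], "hand": 1},
  {"slide": [0.8, -0.6, 0], "delta_rot": [0, 0, 0], "hand": 1},
  {"slide": [0.8, -0.6, 0], "delta_rot": [0, 0, 0], "hand": 1},
  {"slide": [0.8, 0, 0], "delta_rot": [0, 0, 0], "hand": 1},
  {"slide": [0.8, 0, 0], "delta_rot": [0, 0, 0], "hand": 1},
])

```text
time_s: 24.88
eef_pos: [0.3929, -0.0588, 0.1815]
eef_rot: [0.001, 0.707, 0.707, 0.0]
wrist_force: [0.5, -0.9, -0.6]
opening: 1.003
```

```bash
python3 - <<'E'
from ov import *
S=grab('scene','scene15');T=grab('top','top15')
A=crop(S,235,140,40,45,10);B=crop(T,345,246,40,45,10);A1=A.copy()
for z in(.034,.074): circ(S,.4835,-.2585,z,.013,A1,(0,0,255),235,140,10); circ(T,.4835,-.2585,z,.013,B,(0,0,255),345,246,10)
C=crop(T,345,246,40,45,10)
cv2.imwrite('pics/zp.png',np.hstack([A,A1]));cv2.imwrite('pics/zq.png',np.hstack([C,B]))
E
```

```text
(no output)
```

View pics/zp.png

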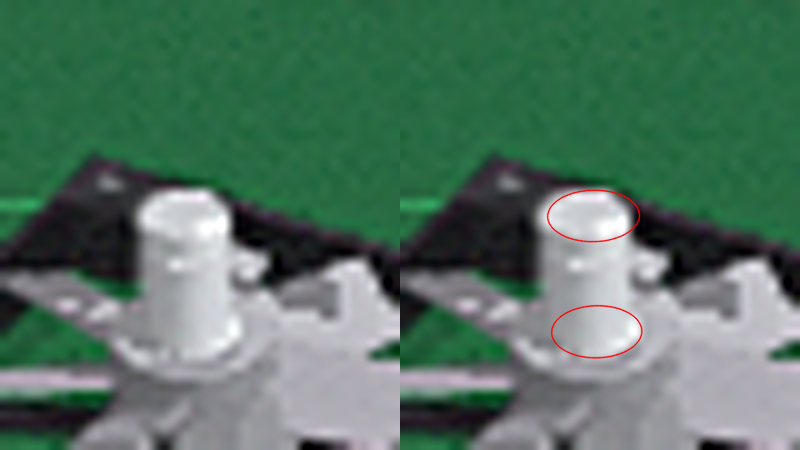

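View pics/zq.png

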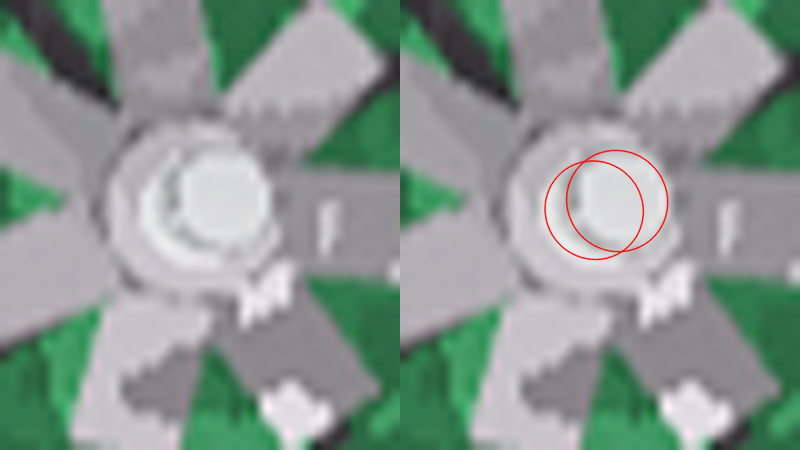

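View pics/scene15.png

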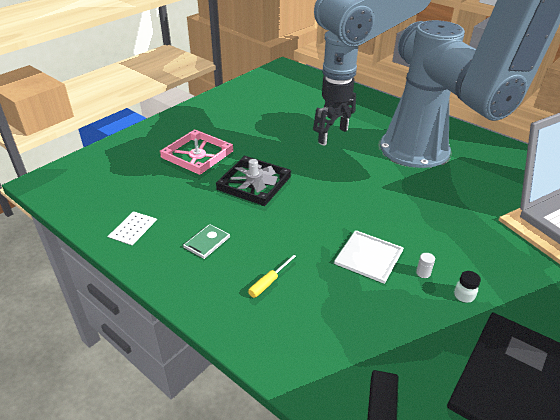

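```bash
python3 - <<'E'
from h import *
from scipy.optimize import least_squares
S=load('scene15');g=S['frame'].astype(float).mean(2)
print(g[157:178,245:263].astype(int))
T=load('top15');h=T['frame'].astype(float).mean(2)
print(h[258:275,356:376].astype(int))
E
```

```text
[[ 90  67  44  48  51  52  56  52  63  64  72  65  70  66  72  70  67  75]
 [120 120  69  46  48  41  46  48  47  53  62  56  65  74  72  71  72  71]
 [ 50  51  52  50  74 141 184 228 221 227 228 116  44  56  68  74  73  67]
 [ 43  44  51  68 154 221 216 209 207 207 207 204 119  49  71  58  68  75]
 [ 41  39  35  96 220 219 205 206 201 201 207 216 213  32  22  43  65  58]
 [ 28  24  14  81 195 223 216 212 206 226 255 255 255  39   8  11  21  35]
 [ 23  28  14  45 128 162 183 209 203 217 248 228 212  39  10  22  22  15]
 [ 33  29  22  50 127 154 147 152 175 197 207 218 207 125  56   9  20  31]
 [ 25  22  21  55 135 163 157 164 180 201 212 226 207 193 209 160 111  14]
 [ 37  23  23  56 127 149 166 227 210 212 202 212 214 188 197 209 159   6]
 [ 27  21  19  56 125 149 149 154 171 188 203 214 202 136 206 191  46  12]
 [ 56  44  33  69 137 149 149 154 175 192 204 211 208 116 104 106  57  46]
 [101  65  50  68 124 148 152 162 178 197 206 213 217 187 150 170 202 127]
 [194 182 116 142 138 152 153 158 178 196 209 209 212 179 187 195 196 191]
 [183 168 137 136 134 151 150 160 181 196 206 212 
[... 1221 characters left out ...]
 143 131
  147 148]
 [201 201 188 228 223 191 198 222 222 222 220 219 219 219 221 215 155 145
  149 147]
 [201 200 198 227 226 202 204 196 224 223 220 220 221 220 223 188 182 149
  148 146]
 [200 201 199 209 228 222 191 175 194 218 224 224 223 215 208 183 203 149
  146 147]
 [192 199 200 197 218 235 226 206 176 185 192 210 197 205 192 199 186 140
  145 146]
 [169 192 202 202 198 219 230 228 223 216 211 195 180 196 198 194 148 149
  146 146]
 [166 162 199 201 203 196 209 221 220 221 222 201 198 200 203 167 190 206
  174 148]
 [181 133 164 196 201 201 199 198 197 200 198 201 199 189 155 192 225 228
  168 127]
 [179 144 125 161 182 193 200 201 201 202 202 200 207 212 181 224 224 228
  140 119]]
```

```bash
python3 - <<'E'
from h import *
T=load('top15')
print(px2w(T,367.1,265.2,.074), px2w(T,364.5,266.0,.057), px2w(T,364.0,266.2,.037))
print(ctrl.get_obs()['time_s'])
E
```

```text
[ 0.48445722 -0.2608979   0.074     ] [ 0.48330035 -0.25674774  0.057     ] [ 0.48401715 -0.25840153  0.037     ]
24.975
```

```bash
python3 - <<'E'
from ov import *
a=load('top0');b=load('top15')
def c(S,u0,v0,w,h,k):
    x=np.clip((S['frame'][v0:v0+h,u0:u0+w,::-1].astype(float)-110)*1.75,0,255).astype(np.uint8); return cv2.resize(x,(w*k,h*k),interpolation=cv2.INTER_NEAREST)
X=c(a,352,255,26,24,15);Y=c(b,352,255,26,24,15)
cv2.imwrite('pics/zr.png',np.hstack([X,Y]))
print(load('top0')['frame'].astype(float).mean(2)[258:275,354:376].astype(int))
E
```

```text
[[149 150 149 154 121 121 142 166 161 172 164 164 154 154 144 123 122 123
  125 123 119 120]
 [148 150 148 139  88 151 165 185 184 182 181 180 182 185 172 150 124 121
  123 123 122 125]
 [147 147 148 127 147 185 183 182 179 176 176 176 176 178 181 174 162 128
  122 122 124 126]
 [147 148 133 161 183 183 180 177 202 218 228 219 207 190 178 180 185 163
  126 124 124 111]
 [149 149 126 184 183 181 177 215 234 238 242 241 238 237 196 156 157 160
  122 123 121 135]
 [149 138 162 182 183 177 218 239 241 241 241 243 229 231 206 133 130 132
  131 107 119 143]
 [148 130 184 184 179 190 241 243 242 224 222 212 180 194 200 154 131 132
  162 105 122 123]
 [140 121 183 182 180 213 243 243 230 191 212 214 189 191 200 186 133 159
  184 124 123 122]
 [120 123 183 182 178 222 242 243 209 214 234 242 195 184 198 203 158 180
  183 145 122 121]
 [145 127 177 183 179 202 243 243 216 209 233 229 186 227 231 225 181 180
  181 137 123 122]
 [171 135 181 184 180 179 241 240 232 218 210 214 226 243 245 231 181 180
  186 130 123 123]
 [168 129 183 186 192 179 232 240 240 236 222 231 241 242 240 206 178 180
  189 125 122 124]
 [176 148 156 190 202 180 198 226 242 241 241 241 240 238 223 178 178 180
  165 118 122 124]
 [178 176 124 191 203 193 177 188 222 228 233 233 233 214 190 178 179 182
  124 178 120 121]
 [180 181 157 155 193 203 194 179 178 189 202 201 201 181 181 178 183 154
  104 217 147 122]
 [178 179 177 159 145 191 203 181 181 178 179 178 179 180 181 181 172 175
  176 216 195 137]
 [178 179 180 167 120 174 174 180 184 182 183 183 185 179 188 197 190 213
  213 214 215 192]]
```

View pics/zr.png

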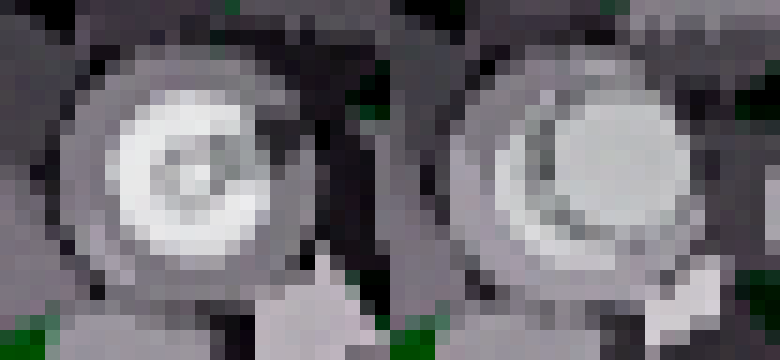

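```bash
cat > fit.py <<'E'
from h import *
from scipy.optimize import minimize
def hullmask(c,x,y,yaw,sh,u0,v0,k):
    P=[]
    for z in(0,.026):
        for i in range(4):
            a=yaw+np.pi/4+i*np.pi/2; P.append((w2px(c,[x+.08*2**.5*np.cos(a),y+.08*2**.5*np.sin(a),z])+.5-[u0,v0])*k)
    h=cv2.convexHull(np.array(P,np.float32)); m=np.zeros(sh,np.uint8)
    cv2.fillConvexPoly(m,np.round(h*16).astype(np.int32),1,shift=4); return m
def run(n,u0,v0,w,h,k=8):
    c=load(n); f=cv2.resize(c['frame'][v0:v0+h,u0:u0+w],None,fx=k,fy=k,interpolation=cv2.INTER_LINEAR).astype(int)
    green=(f[:,:,1]-np.maximum(f[:,:,0],f[:,:,2]))>15
    dark=(f.max(2)<75)&~green
    m=cv2.morphologyEx(dark.astype(np.uint8),cv2.MORPH_CLOSE,np.ones((5,5)))
    nl,l,s,_=cv2.connectedComponentsWithStats(m); m=(l==1+np.argmax(s[1:,4])).astype(np.uint8)
    cs,_=cv2.findContours(m,0,1); hh=cv2.convexHull(np.vstack(cs)); M=np.zeros(m.shape,np.uint8); cv2.fillConvexPoly(M,hh,1)
    g=lambda p:(hullmask(c,p[0],p[1],p[2],M.shape,u0,v0,k)^M).mean()
    best=min((minimize(g,[.483,-.258,y0],method='Nelder-Mead',options=dict(initial_simplex=[[.483,-.258,y0],[.487,-.258,y0],[.483,-.254,y0],[.483,-.258,y0+.1]],xatol=1e-5,fatol=1e-7)) for y0 in(-.25,0,.25)),key=lambda r:r.fun)
    print(n,best.x,best.fun)
    o=f[:,:,::-1].astype(np.uint8).copy()
    cv2.polylines(o,[hh],True,(255,0,0),1); cc,_=cv2.findContours(hullmask(c,*best.x,M.shape,u0,v0,k),0,1); cv2.polylines(o,cc,True,(0,0,255),1)
    return o
a=run('top0',322,222,86,90);b=run('scene0',208,145,92,65)
cv2.imwrite('pics/zs.png',cv2.resize(a,(570,600)));cv2.imwrite('pics/zt.png',b)
E
python3 fit.py
```

```text
top0 [ 0.48371971 -0.25878094  0.22143365] 0.0068778262273901805
scene0 [ 0.48703129 -0.25814362  0.22753201] 0.004627403846153846
```

View pics/zs.png

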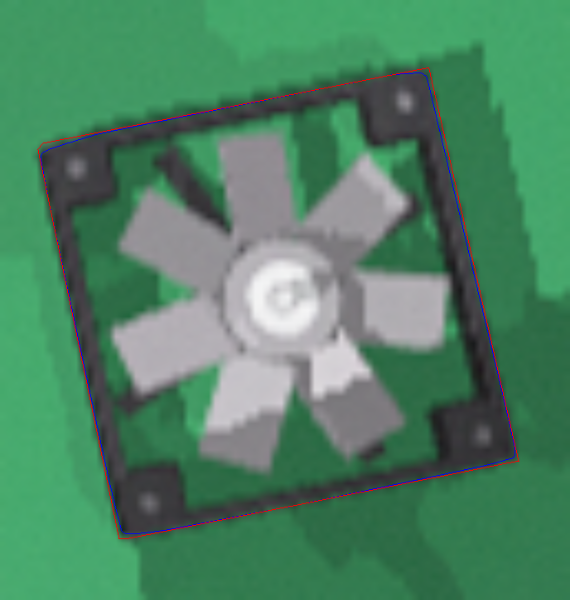

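View pics/zt.png

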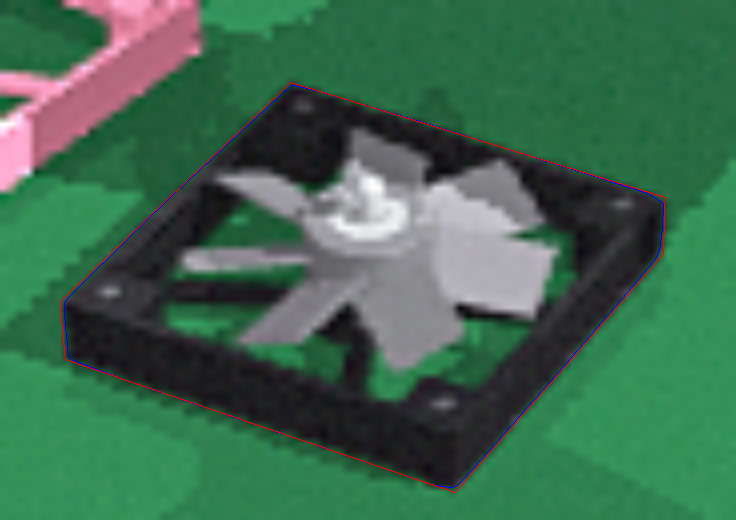

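```bash
python3 - <<'E'
from ov import *
S=load('scene15');T=load('top15')
def cyl(c,x,y,img,u0,v0,k,col):
    for z in(.034,.074): circ(c,x,y,z,.013,img,col,u0,v0,k)
    circ(c,x,y,.034,.024,img,(255,255,0),u0,v0,k)
A=crop(S,240,150,25,30,16);B=crop(T,352,252,25,30,16)
cyl(S,.4870,-.2581,A,240,150,16,(0,0,255));cyl(T,.4837,-.2588,B,352,252,16,(0,0,255))
cv2.imwrite('pics/zu.png',np.hstack([A,B]))
print(w2px(S,[.4870,-.2581,.074]),w2px(S,[.4870,-.2581,.034]),w2px(T,[.4837,-.2588,.074]),w2px(T,[.4837,-.2588,.034]),w2px(S,[.4870,-.2581,.057]),w2px(T,[.4837,-.2588,.057]))
E
```

```text
[253.06747023 161.59831569] [253.4046515  173.19093436] [366.2830481  265.47133429] [363.98259985 266.39204118] [253.21226826 166.57661209] [365.28924605 265.86908303]
```

View pics/zu.png

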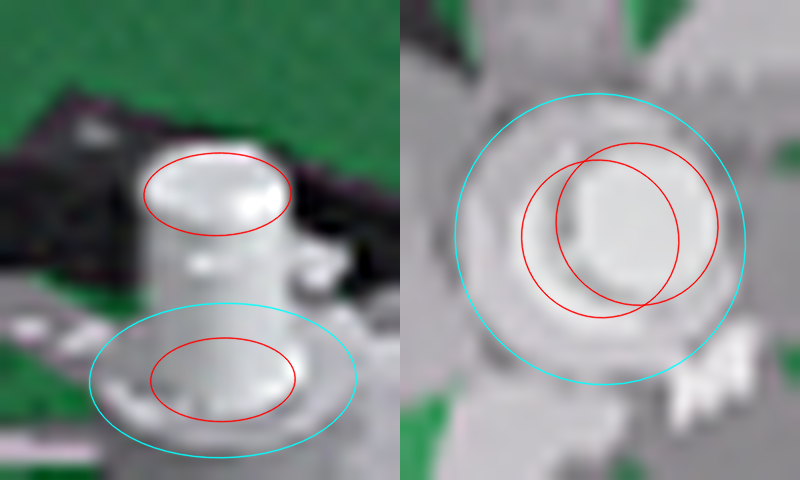

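```bash
python3 -c "
from bench import ctrl
o=ctrl.get_obs();print(o['time_s'],o['wrist_force'],o['dq'].round(4))
print(ctrl.hand_in())"
```

```text
24.975 [-0.1353409  -0.0259439  -0.18848584] [-0.055   0.0265 -0.0293 -0.0291 -0.0193 -0.0647]
the job is handed in; nothing more can be done
None
```

I handed the job in at about 25 s, with the 26 mm cap from the dish pushed onto the black fan's shaft and holding the rotor partly pressed down. The hand-in gave no verdict.

- **Press:** the teeth dragged at a steady 9.5 N or so. The rim met the hub about 17–18 mm below the shaft's tip, where the push began to rise. I stopped at 15.6 N, which puts the rotor 3.4 mm down judging by force and 3.55 mm judging by height. With the 0.6 mm settling back, that should leave it about 2.9 mm down, against a best of 3 mm.
- **Placement:** in the last pictures from both cameras, a cap outline drawn at the shaft's position (taken from the fitted fan frame) lies over the cap to about 1.5 mm, and the cap looks upright. My earlier hand readings of the same pictures disagreed. They gave offsets up to 3–5 mm and tilts of 0.04–0.08 rad, so centring (limit 3 mm) is the least certain point.
- **Surroundings:** the drive, screwdriver and jar look unmoved in the last scene picture. The gripper is open and well clear, and the wrist force is about zero.

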